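# Pump up the glaze spray pot

### The arm

A 7-joint arm with a two-finger parallel gripper is mounted at the origin on the work surface. World frame = base frame: x ahead of the robot, y to its left, z up, the work surface at z = 0. Lengths are in m, angles in rad, forces in N, time in s.
With the tool pointing down it reaches from about 0.35 to 0.9 m from the base axis. Payload 8.1 kg.
Tool frame: the origin (TCP) lies at the centre of the arm's flange, where the gripper is bolted on; the fingertips stand 178 mm ahead of it and the grasp point (between the pads) lies 159 mm ahead of it; x points along the fingers, z is the direction in which the jaws open and shut, and the axes are right-handed (so a half turn about x gives the same grasp; the last joint's range is limited). The gripper opens to 92 mm and grips with 3 to 60 N. Pads are 19 mm wide; open, the fingers measure 130 mm over their backs; the gripper's body (75 mm by 190 mm) begins 47 mm behind the grasp point.
Start: joints at [-1.369, 0.434, 0.025, 1.573, -0.012, 1.134, -0.075], TCP at [0.188, 0.596, 0.405] pointing down, gripper open.
Joint ranges: [-2.62, 2.62], [-0.44, 2.09], [-1.27, 1.32], [0.08, 2.57], [-1.32, 4.46], [0.12, 2], [-2.74, 2.74]. Speed limits (rad/s): [2.22, 2.22, 3.01, 3.01, 3.14, 3.14, 3.14].

### API

Orientations are given as a rotation vector (axis times angle).
In Python, from cell import arm, get_image, search_frame, pinpoint gives the robot as it stands.
- The arm moves only by the tool arm_command, never from a script. Its argument "motion" is a list of rows, each a list of 7 numbers: the finger opening in mm, from 0 to 91.8, then the shift along the tool's x, y, z in mm, then the turn, a rotation vector about the tool's x, y, z in degrees. In form: [[fingers, x, y, z, ax, ay, az], ...]. A call has 1 to 5 rows; each row shifts and turns the commanded pose from where the row before left it, along the tool's axes as they then stand; what a row does not reach is not made up. A row lasts 1/8 s, in which the tool goes at most 62.5 mm and 10.7 degrees, less where a joint would pass 70% of its speed; a pose out of reach is approached as far as the arm can. A call with a gripper value outside its range is refused whole. The fingers move at their own pace and stop on an object; "newtons" is the grip in N (left out, the last holds). Time passes only in rows, so rows that do not move let the fingers close. It gives the time, the measured TCP pose, the force and the opening at its end, in the units of the state.
- arm.observe(): the state, without advancing time (a new reading comes with each control period).
- get_image(name): name is "scene" or "top" or "wrist"; returns a dict with "frame" (384x512x3 uint8, red, green, blue), "range_z" (384x512 float32, m along the optical axis (not along the pixel's ray), 0 where there is no reading), "K" (3x3 intrinsics, pixels), "origin" and "rotation" of the camera in the world; the wrist camera has in their place "tool_from_camera" (4x4, takes a point from camera to tool coordinates, whose origin is the TCP and whose axes are the tool frame's). Camera axes: x right, y down, z forward; pixel columns grow to the right and rows downward; lengths in m; the calibration is good to about 2 mm. A picture is of the moment at which its call begins: read the wrist's pose just before it.
- arm.sign_off(): hands the job in, once; it reports no verdict.
Trained networks look in the newest picture that a camera, given by its name, has taken for a name from the list of things; names that differ only in an ending like _2 or _b are one class to them, and where a whole thing is asked for, a point or a joint stands for the part that bears it (a point fixed in the world has none). Each returns a list of dicts, best first, with "p" (0 to 1); they miss things now and then, are a little off and sometimes report something else, mostly with a low value. They report only what shows in the picture. A call takes as long as a camera call. They do not tell look-alikes from the thing itself.
- search_frame(camera, target): "point" ([x, y, z] in m, in world coordinates, good to about 4 mm: the middle of the surface that is visible of it).
- pinpoint(camera, target): "point" ([x, y, z] in m, in world coordinates, good to about 4 mm: a listed point, or the origin of a listed thing).
The state is a dict: "clock": time; "joints": joint angles; "dq": joint speeds; "joint_efforts": joint torques, N m; "position": TCP position; "ee_rot": TCP orientation; "force": force on the tool from outside, world axes, zero at the start; "ft_torque": the same for the moment, N m; "width": opening from 0.0 (shut) to 1.0 (fully open).
Only numpy, scipy, OpenCV 4.12 (cv2) and the standard library are available. Lean on these libraries where they do the work, as an engineer would, in place of code of your own. Each camera call takes 0.05 s, during which the arm holds its last target. There are 200 camera calls.

### The job

Pump up the glaze spray pot: press its plunger knob all the way down and let it come all the way back up, again and again, until the brass pressure pin on the pot's shoulder stands fully out, with the whole black band at its foot showing. Only press the knob from above; do not touch the pin, and do not lift, shift or tip the pot. Leave the owl, the jar and the cup where they stand, and finish with the plunger let up.

Things in the scene. Friction and masses are not known exactly. Their poses are not given: they have to be found in the camera images.
- pot: The spray pot: a round aluminium tank, 120 mm across, on a foot 150 mm across, standing loose on the table, mass about 1.8 kg. Shoulder sloping in from 125 mm to 150 mm height, then a black pump body 62 mm across up to 180 mm and 44 mm across up to 195 mm. Origin: centre of its underside; z is up along the pump axis; the pressure pin stands 45 mm from the axis on the +x side, a small nozzle on the -x side (reaching 82 mm from the axis, 158 mm high).
- knob_top (a point): Centre of the flat top of the black plunger knob, on the pump axis; it moves with the plunger. The knob is a mushroom 48 mm across and 18 mm thick (flat top 38 mm across) on a 16 mm stem. Its top is 246 mm above the table when up and 216 mm when pressed fully down.
- plunger (a joint): How far the plunger is pressed down, in m: 0 up, 0.030 against its bottom stop. A spring pushes it up by itself: about 6 N to start it, 14 N at the bottom (up to about 3 N more when pressed quickly). Strokes must go right down and come right up to pump: one that ends more than 4 mm short of the bottom may not count.
- pin_tip (a point): Centre of the top end of the brass pressure pin, which is 12 mm across and slides straight up out of a steel collar (21 mm across, top 147 mm above the table). The tip is 150 mm above the table at pin value 0 and about 185 mm when fully out. A black band 5 mm long runs round the pin, lying 30.5 to 35.5 mm below its tip; the pin is fully out when the whole band is above the collar.
- pin (a joint): How far the pin has risen, in m: 0 to about 0.035; fully out above 0.0325. It starts between 0 and 0.014. Each full stroke of the plunger raises it about 7 mm (the first stroke 4 to 12 mm), and it stays up by friction when the plunger comes back. Three to five full strokes are needed; once it is out, more strokes change nothing.
- owl: Bystander: a bisque clay owl figure, 54 mm wide, 75 mm tall, loose, about 130 to 200 mm from the pot's axis. Origin: centre of its underside.
- jar: Bystander: a closed glass jar, 54 mm wide, 65 mm tall, loose, about 130 to 200 mm from the pot's axis. Origin: centre of its underside.
- cup: Bystander: a small blue glazed cup, 58 mm wide, 75 mm tall, loose, about 130 to 200 mm from the pot's axis. Origin: centre of its underside.
Things that resemble listed ones, but are neither listed nor needed, are in the scene too. What is meant by the pot is not red, and is the smaller of those in its own colour.

How it is judged:
On the way, in this order (a step that is already met when the one before it is completed fails the run):
1. the plunger is pressed down (a first stroke) (value of joint plunger above 0.02 m), for 0.05 s.
2. the plunger has come back up (value of joint plunger below 0.004 m), for 0.05 s.
3. the plunger is pressed down again (a second stroke) (value of joint plunger above 0.02 m), for 0.05 s.
4. the plunger has come back up again (value of joint plunger below 0.004 m), for 0.05 s.
5. the pin stands fully out (value of joint pin above 0.0325 m), for 0.2 s.
At the end, for the whole second after the job is handed in: The pin has risen more than 32.5 mm (its whole black band shows above the collar), the plunger is up (pressed less than 4 mm), the pot stands upright (within 0.05 rad), at rest, within 30 mm of where it started, and the owl, the jar and the cup are within 20 mm of where they started (value of joint pin above 0.0325 m and value of joint plunger below 0.004 m and distance of pot from where it was at the start of the episode below 0.03 m and angle between pot's own z axis and vertical below 0.05 rad and linear speed of pot below 0.02 m/s and distance of each of owl, jar, cup from where it was at the start of the episode below 0.02 m); the robot touches nothing.
It fails at once if the robot touches the pressure pin (contact force between any of the fingers, the arm and pin above 0.5 N).
It fails at once if the pot is lifted, tipped or shifted by more than 30 mm (height (world z) of pot above 0.006 m or angle between pot's own z axis and vertical above 0.15 rad or distance of pot from where it was at the start of the episode above 0.03 m).
It fails at once if the owl, the jar or the cup is lifted, knocked or shifted by more than 20 mm (not (distance of owl from where it was at the start of the episode below 0.02 m) or not (distance of jar from where it was at the start of the episode below 0.02 m) or not (distance of cup from where it was at the start of the episode below 0.02 m)).
It also fails if it takes over 51 s, if anything falls off the work surface, if the arm or the gripper's body presses on something with over 40 N, if the wrist force passes 120 N, or if a joint passes its speed limit or range.

## Working session

There is one attempt and no reset: what is moved stays moved. The work goes in short steps, Python scripts to look and compute and a tool call to move; the robot and the scene stay as the last step left them, time stands still between calls to the robot, and variables do not carry over. Pictures are saved under pics/ and viewed, about 8 in all and at most 12, crops included, and the job is handed in when it is done.

Besides the shell and the picture viewer there is one more tool, called by a JSON object that holds its "fn" and its "kwargs", one argument or row to a line. arm_command: Moves the arm, as the interface text tells. Its arguments: {"type":"object","properties":{"motion":{"type":"array"},"newtons":{"type":"number"}},"required":["motion"]}

```bash
mkdir -p pics; python3 - <<'E'
from cell import arm,get_image,search_frame,pinpoint
import cv2,numpy as np
s=arm.observe();print({k:np.round(s[k],3) for k in('clock','position','ee_rot','force','width')})
ims=[]
for c in('scene','top'):
    g=get_image(c);cv2.imwrite(f'pics/{c}0.png',g['frame'][:,:,::-1]);np.savez(f'{c}0.npz',**g)
    for t in('pot','knob_top','pin_tip','owl','jar','cup'):
        for d in pinpoint(c,t)[:4]: print(c,t,np.round(d['point'],3),round(d['p'],2))
E
```

```text
{'clock': np.float64(0.0), 'position': array([0.188, 0.596, 0.404]), 'ee_rot': array([-0.983,  1.339,  0.981]), 'force': array([-0.593,  0.386, -0.343]), 'width': np.float64(0.994)}
scene pot [ 0.558 -0.117  0.004] 0.89
scene knob_top [ 0.344 -0.164  0.321] 0.77
scene knob_top [ 0.56  -0.115  0.248] 0.68
scene knob_top [0.652 0.214 0.321] 0.55
scene pin_tip [ 0.602 -0.118  0.164] 0.54
scene pin_tip [ 0.365 -0.112  0.198] 0.39
scene owl [0.662 0.001 0.001] 0.61
scene jar [ 0.565 -0.274 -0.001] 0.82
scene cup [0.509 0.044 0.003] 0.62
top pot [0.653 0.213 0.006] 0.97
top pot [ 0.556 -0.114 -0.005] 0.55
top knob_top [0.652 0.214 0.321] 0.88
top knob_top [ 0.342 -0.168  0.325] 0.76
top pin_tip [ 0.362 -0.111  0.193] 0.39
top pin_tip [ 0.601 -0.118  0.161] 0.37
top owl [ 0.663  0.002 -0.001] 0.57
top jar [ 0.572 -0.276 -0.004] 0.71
top jar [ 0.557 -0.114 -0.005] 0.34
top cup [0.507 0.041 0.001] 0.73
```

```bash
python3 -c "
import cv2,numpy as np
a=cv2.imread('pics/scene0.png');b=cv2.imread('pics/top0.png')
print(a.shape);cv2.imwrite('pics/both.png',cv2.resize(np.vstack([a,b]),(400,600)) if 0 else np.vstack([cv2.resize(a,(400,300)),cv2.resize(b,(400,300))]))"
```

```text
(384, 512, 3)
```

View pics/scene0.png

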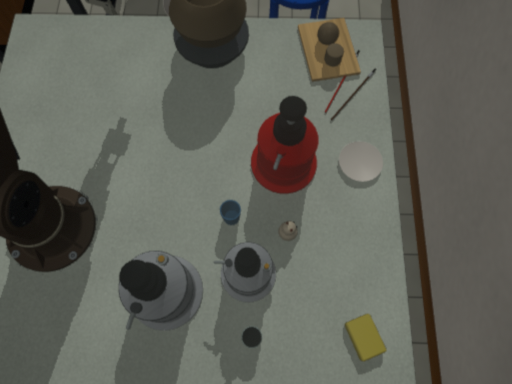

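View pics/top0.png

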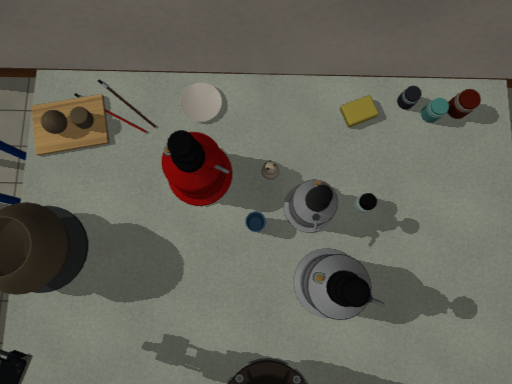

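Candidates in the scene image: large aluminium pot at (150,285), red pot at (288,140), small aluminium pot at (247,265). The pot is not red and the smaller of its colour, so I take (247,265), about (0.558,-0.116). I'll check it in a crop and compute the move.

```bash
cat > h.py <<'E'
from cell import arm,get_image,search_frame,pinpoint
import cv2,numpy as np
from scipy.spatial.transform import Rotation as R
def st():
    s=arm.observe();M=R.from_rotvec(s['ee_rot']).as_matrix()
    print(round(float(s['clock']),2),'tcp',np.round(s['position'],4),'F',np.round(s['force'],1),'q',np.round(s['joints'],2));return s,M
def cloud(g):
    z=g['range_z'];v,u=np.mgrid[:z.shape[0],:z.shape[1]];K=g['K']
    p=np.stack([(u-K[0,2])/K[0,0]*z,(v-K[1,2])/K[1,1]*z,z],-1)
    return p@np.asarray(g['rotation']).T+g['origin']
E
python3 - <<'E'
from h import *
s,M=st();print(np.round(M,3))
for c in('scene','top'):
    g=dict(np.load(c+'0.npz'));P=cloud(g);d=np.hypot(P[...,0]-.558,P[...,1]+.116)
    ok=g['range_z']>0
    m=ok&(d<.05)&(P[...,2]>.238);print(c,m.sum(),P[m].mean(0),P[m].min(0),P[m].max(0))
    r=ok&(d<.2)&(P[...,2]>.01)&(P[...,2]<.12);
    m=ok&(P[...,2]>.25)&(np.hypot(P[...,0]-.34,P[...,1]+.164)<.1);print(' big',P[m].min(0),P[m].max(0))
    m=ok&(P[...,2]>.05)&(P[...,1]>.4)&(P[...,0]>.25);print(' vessel',P[m].min(0),P[m].max(0))
g=dict(np.load('top0.npz'));f=g['frame'][:,:,::-1]
g2=dict(np.load('scene0.npz'));f2=g2['frame'][:,:,::-1]
cv2.imwrite('pics/crop.png',np.hstack([cv2.resize(f2[230:310,205:285],(400,400),interpolation=3),cv2.resize(f[165:245,270:350],(400,400),interpolation=3)]))
E
```

```text
0.7 tcp [0.1876 0.5962 0.4048] F [ 0.1  0.5 -0. ] q [-1.37  0.43  0.02  1.57 -0.01  1.13 -0.08]
[[-0.    -0.954  0.3  ]
 [ 0.     0.3    0.954]
 [-1.     0.     0.   ]]Traceback (most recent call last):
  File "<stdin>", line 4, in <module>
  File "h.py", line 10, in cloud
    return p@np.asarray(g['rotation']).T+g['origin']
           ~~~~~~~~~~~~~~~~~~~~~~~~~~~~~^~~~~~~~~~~~
ValueError: operands could not be broadcast together with shapes (384,512) (3,)
```

```bash
sed -i "s/np.asarray(g\['rotation'\]).T/R.from_rotvec(g['rotation']).as_matrix().T/" h.py
python3 - <<'E'
from h import *
for c in('scene','top'):
    g=dict(np.load(c+'0.npz'));print(g['rotation']);P=cloud(g);d=np.hypot(P[...,0]-.558,P[...,1]+.116)
    ok=g['range_z']>0
    for n,m in (('table',ok&(abs(P[...,0]-.5)<.02)&(abs(P[...,1]-.1)<.02)),('knob',ok&(d<.05)&(P[...,2]>.238)),('big',ok&(P[...,2]>.25)&(np.hypot(P[...,0]-.34,P[...,1]+.164)<.1)),('vessel',ok&(P[...,2]>.05)&(P[...,1]>.4)&(P[...,0]>.25))):
        if m.any(): print(c,n,m.sum(),*np.round([np.median(P[m],0),P[m].min(0),P[m].max(0)],3))
g=dict(np.load('top0.npz'));f=g['frame'][:,:,::-1]
g2=dict(np.load('scene0.npz'));f2=g2['frame'][:,:,::-1]
cv2.imwrite('pics/crop.png',np.hstack([cv2.resize(f2[230:310,205:285],(400,400),interpolation=3),cv2.resize(f[165:245,270:350],(400,400),interpolation=3)]))
E
```

```text
[-2.80692487 -0.03403141  0.01335398]
scene table 122 [0.501 0.106 0.   ] [ 0.481  0.088 -0.005] [0.52  0.12  0.006]
scene knob 371 [ 0.558 -0.116  0.246] [ 0.534 -0.14   0.239] [ 0.58  -0.093  0.251]
scene big 972 [ 0.346 -0.171  0.321] [ 0.309 -0.199  0.25 ] [ 0.371 -0.138  0.327]
scene vessel 6290 [0.468 0.562 0.108] [0.302 0.404 0.05 ] [1.334 0.79  0.25 ]
[-2.15657968  2.1136508  -0.18635   ]
top table 186 [0.499 0.1   0.   ] [ 0.481  0.081 -0.007] [0.52  0.12  0.005]
top knob 308 [ 0.558 -0.116  0.245] [ 0.536 -0.138  0.238] [ 0.581 -0.093  0.25 ]
top big 823 [ 0.343 -0.164  0.321] [ 0.312 -0.199  0.251] [ 0.371 -0.138  0.325]
top vessel 7665 [0.432 0.57  0.152] [0.303 0.507 0.05 ] [0.836 0.72  0.249]
```

View pics/crop.png

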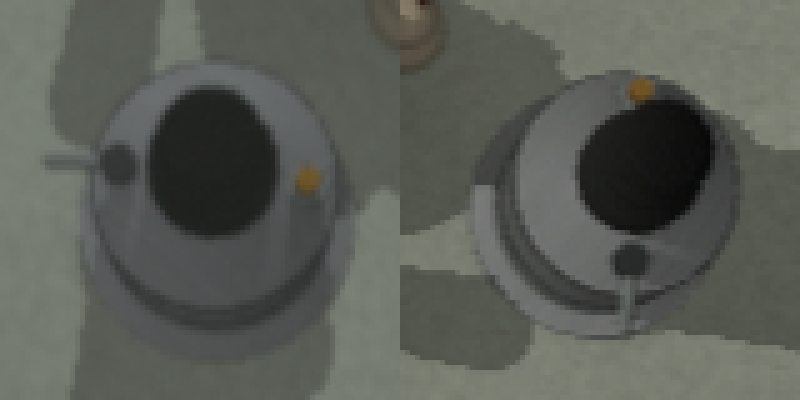

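The crop confirms it: the small aluminium pot, with a brass pin at left-crop (307,180) on +x and the nozzle on -x. Both cameras put the knob top at (0.558,-0.116,0.246). I'll keep the orientation (jaw axis about y), close the fingers, rise, then travel.

{"fn": "arm_command", "kwargs": {
  "motion": [
    [0,-40,0,0,0,0,0],
    [0,-35,-20,-20,0,0,0],
    [0,0,-36,-36,0,0,0],
    [0,0,-36,-36,0,0,0],
    [0,0,-36,-36,0,0,0]
  ],
  "newtons": 20
}}

```text
clock: 1.32
position: [0.2719, 0.4341, 0.4799]
ee_rot: [-0.981, 1.338, 0.982]
force: [1.1, 0.2, 0.3]
width: 0.505
```

{"fn": "arm_command", "kwargs": {
  "motion": [
    [0,0,-36,-36,0,0,0],
    [0,0,-36,-36,0,0,0],
    [0,0,-36,-36,0,0,0],
    [0,0,-36,-36,0,0,0],
    [0,0,-36,-36,0,0,0]
  ]
}}

```text
clock: 1.95
position: [0.3894, 0.2083, 0.48]
ee_rot: [-0.982, 1.337, 0.982]
force: [0.1, 0.3, 0.1]
width: 0.008
```

{"fn": "arm_command", "kwargs": {
  "motion": [
    [0,0,-36,-36,0,0,0],
    [0,0,-36,-36,0,0,0],
    [0,0,-36,-36,0,0,0],
    [0,0,-36,-36,0,0,0],
    [0,0,0,0,0,0,0]
  ]
}}

```text
clock: 2.58
position: [0.484, 0.0256, 0.48]
ee_rot: [-0.978, 1.34, 0.975]
force: [-0.2, 0.6, 0.8]
width: 0.009
```

```bash
python3 - <<'E'
from h import *
s,M=st();print(np.round(M,3), s['width'])
print('tool mm',np.round(M.T@(np.array([.558,-.116,.246+.178+.01])-s['position'])*1000,1))
E
```

```text
2.58 tcp [0.484  0.0256 0.48  ] F [-0.2  0.6  0.8] q [-0.58  0.14  0.48  1.82 -0.07  1.2   1.18]
[[ 0.001 -0.952  0.307]
 [-0.001  0.307  0.952]
 [-1.    -0.002 -0.001]] 0.009059754864446583
tool mm [  46.3 -113.8 -112. ]
```

{"fn": "arm_command", "kwargs": {
  "motion": [
    [0,0,-36,-36,0,0,0],
    [0,0,-36,-36,0,0,0],
    [0,0,-36,-36,0,0,0],
    [0,0,-5,-4,0,0,0],
    [0,30,0,0,0,0,0]
  ]
}}

```text
clock: 3.2
position: [0.558, -0.1113, 0.4509]
ee_rot: [-0.983, 1.335, 0.979]
force: [0.3, 0.3, -0.8]
width: 0.006
```

```bash
python3 - <<'E'
from h import *
s,M=st()
print('tool mm',np.round(M.T@(np.array([.558,-.116,.246+.178+.005])-s['position'])*1000,1))
a=get_image('scene');b=get_image('top')
cv2.imwrite('pics/near.png',np.hstack([cv2.resize(a['frame'][190:340,160:310],(400,400),interpolation=2),cv2.resize(b['frame'][130:280,240:390],(400,400),interpolation=2)])[:,:,::-1])
E
```

```text
3.2 tcp [ 0.558  -0.1113  0.4509] F [ 0.3  0.3 -0.8] q [-0.31  0.33  0.56  1.68 -0.19  1.18  1.56]
tool mm [21.9 -1.4 -4.6]
```

View pics/near.png

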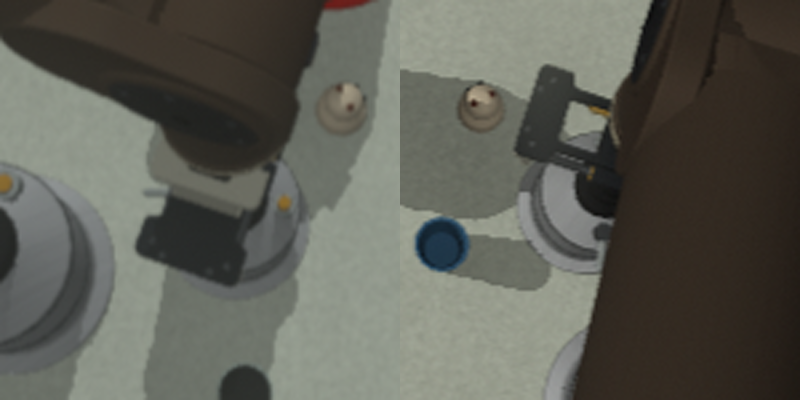

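The gripper hangs over the small pot, and the pin is visible and clear at left panel (285,203). Next I align and descend.

{"fn": "arm_command", "kwargs": {
  "motion": [
    [0,12,-1,-5,0,0,0],
    [0,10,0,0,0,0,0],
    [0,12,0,0,0,0,0],
    [0,12,0,0,0,0,0],
    [0,6,0,0,0,0,0]
  ]
}}

```text
clock: 3.92
position: [0.5568, -0.1165, 0.3983]
ee_rot: [-0.982, 1.337, 0.981]
force: [-3.3, 1.7, 13.5]
width: 0.005
```

{"fn": "arm_command", "kwargs": {
  "motion": [
    [0,2,0,0,0,0,0],
    [0,0,0,0,0,0,0]
  ]
}}

```text
clock: 4.18
position: [0.5568, -0.1165, 0.3967]
ee_rot: [-0.982, 1.337, 0.981]
force: [-4.8, 0.8, 12.9]
width: 0.009
```

{"fn": "arm_command", "kwargs": {
  "motion": [
    [0,2,0,0,0,0,0],
    [0,0,0,0,0,0,0]
  ]
}}

```text
clock: 4.42
position: [0.5568, -0.1165, 0.3948]
ee_rot: [-0.982, 1.337, 0.981]
force: [-3.5, 0.8, 14.2]
width: 0.004
```

{"fn": "arm_command", "kwargs": {
  "motion": [
    [0,2,0,0,0,0,0],
    [0,0,0,0,0,0,0]
  ]
}}

```text
clock: 4.68
position: [0.5567, -0.1167, 0.3942]
ee_rot: [-0.982, 1.335, 0.981]
force: [-8.5, 1.7, 25.3]
width: 0.007
```

The bottom stop shows clearly: 25 N at TCP z 0.394. Releasing fully, then a look.

{"fn": "arm_command", "kwargs": {
  "motion": [
    [0,-13,0,0,0,0,0],
    [0,-13,0,0,0,0,0],
    [0,-12,0,0,0,0,0],
    [0,0,0,0,0,0,0],
    [0,0,0,0,0,0,0]
  ]
}}

```text
clock: 5.3
position: [0.5565, -0.1163, 0.4291]
ee_rot: [-0.981, 1.339, 0.982]
force: [-0.5, -0.2, -0.9]
width: 0.003
```

```bash
cat >> h.py <<'E'
def chk(n):
    s,M=st();a=get_image('scene');P=cloud(a)
    for t in('pin_tip','pot','knob_top'):
        print(t,[(np.round(d['point'],3),round(d['p'],2)) for d in pinpoint('scene',t)[:4]])
    m=(a['range_z']>0)&(np.hypot(P[...,0]-.602,P[...,1]+.118)<.012);print('pin depth max z',P[m][:,2].max() if m.any() else None)
    cv2.imwrite(f'pics/{n}.png',cv2.resize(a['frame'][235:305,200:300],(800,560),interpolation=2)[:,:,::-1])
E
python3 -c "
from h import *
chk('s1')"
```

```text
5.3 tcp [ 0.5565 -0.1163  0.4291] F [-0.5 -0.2 -0.9] q [-0.3   0.35  0.56  1.71 -0.2   1.14  1.58]
pin_tip [(array([ 0.605, -0.119,  0.174]), 0.43), (array([ 0.365, -0.112,  0.196]), 0.36)]
pot [(array([0.652, 0.216, 0.001]), 0.81), (array([ 0.557, -0.114,  0.004]), 0.71)]
knob_top [(array([ 0.34 , -0.166,  0.321]), 0.8)]
pin depth max z 0.6556643446187339
```

The pin rose from about 0.163 to 0.174 and the pot is in place. Second and third strokes.

{"fn": "arm_command", "kwargs": {
  "motion": [
    [0,13,0,0,0,0,0],
    [0,13,0,0,0,0,0],
    [0,10,0,0,0,0,0],
    [0,1,0,0,0,0,0],
    [0,0,0,0,0,0,0]
  ]
}}

```text
clock: 6.12
position: [0.5571, -0.1168, 0.3942]
ee_rot: [-0.982, 1.336, 0.98]
force: [-4.6, 1.8, 20.3]
width: 0.002
```

{"fn": "arm_command", "kwargs": {
  "motion": [
    [0,1,0,0,0,0,0],
    [0,0,0,0,0,0,0]
  ]
}}

```text
clock: 6.38
position: [0.557, -0.1169, 0.3941]
ee_rot: [-0.982, 1.335, 0.98]
force: [-7.8, 3.1, 28.3]
width: 0.004
```

{"fn": "arm_command", "kwargs": {
  "motion": [
    [0,-13,0,0,0,0,0],
    [0,-13,0,0,0,0,0],
    [0,-12,0,0,0,0,0],
    [0,0,0,0,0,0,0],
    [0,0,0,0,0,0,0]
  ]
}}

```text
clock: 7.0
position: [0.5565, -0.1163, 0.4288]
ee_rot: [-0.981, 1.339, 0.983]
force: [0.9, -0.4, -0.3]
width: 0.007
```

```bash
python3 -c "
from h import *
chk('s2')"
```

```text
7.0 tcp [ 0.5565 -0.1163  0.4288] F [ 0.9 -0.4 -0.3] q [-0.3   0.35  0.56  1.71 -0.2   1.14  1.58]
pin_tip [(array([ 0.366, -0.113,  0.194]), 0.58), (array([ 0.602, -0.117,  0.18 ]), 0.42)]
pot [(array([ 0.555, -0.117,  0.005]), 0.86), (array([0.656, 0.215, 0.002]), 0.56)]
knob_top [(array([ 0.342, -0.165,  0.321]), 0.85), (array([0.654, 0.214, 0.318]), 0.8)]
pin depth max z 0.6545083987797466
```

{"fn": "arm_command", "kwargs": {
  "motion": [
    [0,13,0,0,0,0,0],
    [0,13,0,0,0,0,0],
    [0,10,0,0,0,0,0],
    [0,2,0,0,0,0,0],
    [0,0,0,0,0,0,0]
  ]
}}

```text
clock: 7.82
position: [0.557, -0.1169, 0.3941]
ee_rot: [-0.982, 1.335, 0.98]
force: [-7.9, 2.7, 29.0]
width: 0.001
```

{"fn": "arm_command", "kwargs": {
  "motion": [
    [0,-13,0,0,0,0,0],
    [0,-13,0,0,0,0,0],
    [0,-12,0,0,0,0,0],
    [0,0,0,0,0,0,0],
    [0,0,0,0,0,0,0]
  ]
}}

```text
clock: 8.45
position: [0.5564, -0.1163, 0.4288]
ee_rot: [-0.981, 1.339, 0.983]
force: [-0.3, 0.1, -0.1]
width: 0.006
```

{"fn": "arm_command", "kwargs": {
  "motion": [
    [0,13,0,0,0,0,0],
    [0,13,0,0,0,0,0],
    [0,10,0,0,0,0,0],
    [0,2,0,0,0,0,0],
    [0,0,0,0,0,0,0]
  ]
}}

```text
clock: 9.07
position: [0.5568, -0.1168, 0.3941]
ee_rot: [-0.982, 1.335, 0.98]
force: [-8.9, 3.1, 33.4]
width: 0.001
```

{"fn": "arm_command", "kwargs": {
  "motion": [
    [0,-13,0,0,0,0,0],
    [0,-13,0,0,0,0,0],
    [0,-12,0,0,0,0,0],
    [0,0,0,0,0,0,0],
    [0,0,0,0,0,0,0]
  ]
}}

```text
clock: 9.7
position: [0.5564, -0.1163, 0.4286]
ee_rot: [-0.981, 1.339, 0.983]
force: [0.2, 0.2, 0.4]
width: 0.001
```

```bash
python3 -c "
from h import *
chk('s4')"
```

```text
9.7 tcp [ 0.5564 -0.1163  0.4286] F [0.2 0.2 0.4] q [-0.3   0.35  0.56  1.71 -0.2   1.14  1.58]
pin_tip [(array([ 0.366, -0.112,  0.194]), 0.49), (array([ 0.602, -0.119,  0.189]), 0.36)]
pot [(array([ 0.557, -0.113,  0.003]), 0.93), (array([ 0.655,  0.216, -0.001]), 0.79)]
knob_top [(array([ 0.341, -0.164,  0.323]), 0.81), (array([0.652, 0.214, 0.322]), 0.72)]
pin depth max z 0.6549837051188996
```

View pics/s4.png

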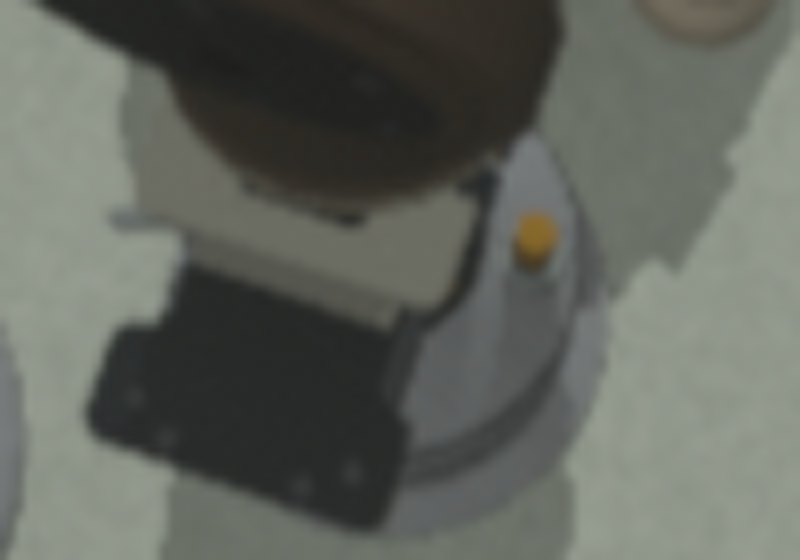

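The pin reads about 0.189 at (535,235), which fits fully out, but the band isn't resolved from this steep view. More strokes change nothing once it is out, so I'll add one for margin, then retreat and look with the wrist camera.

{"fn": "arm_command", "kwargs": {
  "motion": [
    [0,13,0,0,0,0,0],
    [0,13,0,0,0,0,0],
    [0,10,0,0,0,0,0],
    [0,2,0,0,0,0,0],
    [0,0,0,0,0,0,0]
  ]
}}

```text
clock: 10.52
position: [0.557, -0.1169, 0.3941]
ee_rot: [-0.982, 1.335, 0.98]
force: [-8.3, 3.3, 29.0]
width: 0.006
```

{"fn": "arm_command", "kwargs": {
  "motion": [
    [0,-13,0,0,0,0,0],
    [0,-13,0,0,0,0,0],
    [0,-12,0,0,0,0,0],
    [0,-30,0,0,0,0,0],
    [0,-30,0,0,0,0,0]
  ]
}}

```text
clock: 11.15
position: [0.5565, -0.1163, 0.4896]
ee_rot: [-0.981, 1.339, 0.983]
force: [0.6, 0.3, -0.8]
width: 0.004
```

{"fn": "arm_command", "kwargs": {
  "motion": [
    [0,0,30,40,0,0,0],
    [0,0,30,40,0,0,0],
    [0,0,30,40,0,0,0],
    [0,0,30,40,0,0,0],
    [0,0,0,0,0,0,0]
  ]
}}

```text
clock: 11.78
position: [0.489, 0.0762, 0.4889]
ee_rot: [-0.986, 1.336, 0.989]
force: [0.1, -0.2, -0.1]
width: 0.004
```

```bash
python3 - <<'E'
from h import *
chk('s5')
T=get_image('wrist')
print(np.round(T['tool_from_camera'],2))
a=get_image('scene');b=get_image('top')
r=lambda f:cv2.resize(f,(400,300),interpolation=2)
cv2.imwrite('pics/f.png',np.vstack([np.hstack([r(T['frame']),r(b['frame'][130:280,200:400])]),np.hstack([r(a['frame'][160:310,150:350]),r(a['frame'][235:295,210:290])])])[:,:,::-1])
for c in('scene','top'):
    for t in('owl','jar','cup','knob_top','pot','pin_tip'): print(c,t,[(np.round(d['point'],3),round(d['p'],2)) for d in pinpoint(c,t)[:4]])
E
```

```text
11.78 tcp [0.489  0.0762 0.4889] F [ 0.1 -0.2 -0.1] q [-0.67  0.15  0.47  1.78 -0.08  1.23  1.1 ]
pin_tip [(array([ 0.368, -0.111,  0.197]), 0.52)]
pot [(array([ 0.559, -0.114,  0.003]), 0.89), (array([0.652, 0.214, 0.002]), 0.66)]
knob_top [(array([ 0.344, -0.165,  0.32 ]), 0.69), (array([0.653, 0.214, 0.321]), 0.68), (array([ 0.559, -0.115,  0.247]), 0.67)]
pin depth max z 0.1890615299014453
[[-0.   -0.31  0.95  0.02]
 [-0.   -0.95 -0.31  0.08]
 [ 1.   -0.    0.   -0.  ]
 [ 0.    0.    0.    1.  ]]
scene owl [(array([ 0.662, -0.001,  0.003]), 0.6)]
scene jar [(array([ 0.569, -0.276,  0.001]), 0.86), (array([ 0.557, -0.118,  0.249]), 0.68)]
scene cup [(array([0.507, 0.044, 0.004]), 0.66)]
scene knob_top [(array([ 0.341, -0.165,  0.323]), 0.91), (array([0.652, 0.214, 0.321]), 0.73), (array([ 0.558, -0.116,  0.247]), 0.55)]
scene pot [(array([0.655, 0.217, 0.001]), 0.71), (array([ 0.559, -0.114,  0.001]), 0.66)]
scene pin_tip [(array([ 0.365, -0.109,  0.197]), 0.43), (array([ 0.605, -0.119,  0.189]), 0.41)]
top owl []
top jar [(array([ 0.569, -0.28 ,  0.   ]), 0.88)]
top cup []
top knob_top [(array([0.653, 0.213, 0.325]), 0.94), (array([ 0.344, -0.169,  0.325]), 0.66), (array([ 0.56 , -0.114,  0.249]), 0.52)]
top pot [(array([ 0.557, -0.113, -0.004]), 0.76)]
top pin_tip [(array([ 0.601, -0.119,  0.189]), 0.54), (array([ 0.363, -0.109,  0.192]), 0.5)]
```

View pics/f.png

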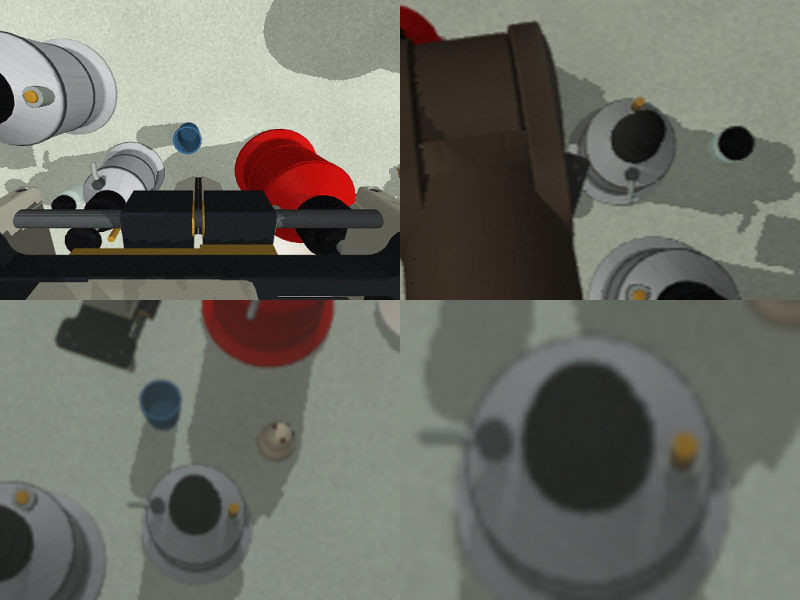

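The wrist view shows the pin at (112,235), so one zoom to check the band.

```bash
python3 - <<'E'
from h import *
T=get_image('wrist')
cv2.imwrite('pics/w.png',cv2.resize(T['frame'][270:330,110:190],(800,600),interpolation=2)[:,:,::-1])
E
```

```text
(no output)
```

View pics/w.png

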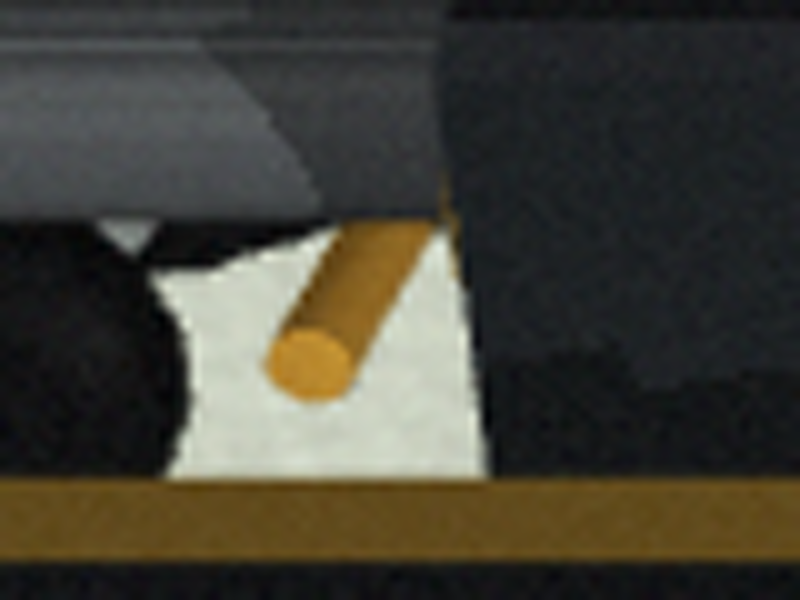

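The zoom shows the pin's brass top at (310,365), but the gripper hides its foot. One safe high move will clear the view.

{"fn": "arm_command", "kwargs": {
  "motion": [
    [0,-50,0,0,0,0,0],
    [0,-20,-40,0,0,0,0],
    [0,0,-50,0,0,0,0],
    [0,0,-50,0,0,0,0],
    [0,0,0,0,0,0,0]
  ]
}}

```text
clock: 13.4
position: [0.6262, 0.0292, 0.5577]
ee_rot: [-0.981, 1.342, 0.98]
force: [-0.5, -0.6, 0.1]
width: 0.004
```

```bash
python3 - <<'E'
from h import *
s,M=st();T=get_image('wrist');C=T['tool_from_camera']
p=np.linalg.inv(C)@np.r_[M.T@(np.array([.602,-.118,.165])-s['position']),1]
u,v=(T['K']@p[:3])[:2]/p[2];print(u,v)
u=int(np.clip(u,40,471));v=int(np.clip(v,30,353))
f=T['frame'];cv2.imwrite('pics/w2.png',np.hstack([cv2.resize(f,(400,300)),cv2.resize(f[v-30:v+30,u-40:u+40],(400,300),interpolation=2)])[:,:,::-1])
E
```

```text
13.4 tcp [0.6262 0.0292 0.5577] F [-0.5 -0.6  0.1] q [-0.49  0.38  0.55  1.34 -0.2   1.47  1.31]
153.13404884341665 182.23140803364927
```

View pics/w2.png

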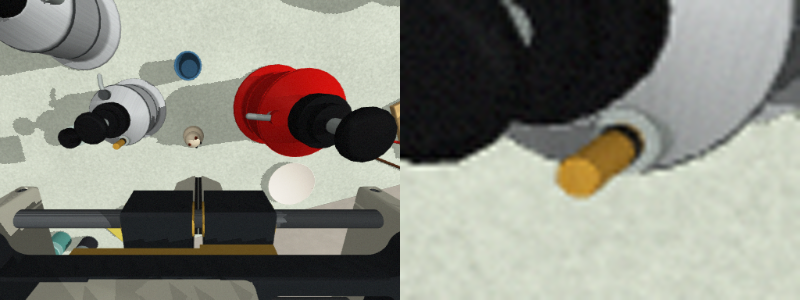

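The zoom shows the black band at the pin's foot above the steel collar (right panel (628,137)). The knob is up and the arm is clear, so I'm handing in.

```bash
python3 -c "
from cell import arm
print(arm.sign_off())"
```

```text
the job is handed in; nothing more can be done
None
```

I pumped the small aluminium pot with five full strokes, pressing only the knob with closed fingers, then moved the arm clear and handed the job in. No verdict was reported.

- **Strokes:** each one reached the bottom stop, at 25–33 N on the wrist with the tool at z ≈ 0.394 m. The force fell to about 0 N after each release, so the knob came right up each time.
- **Pin:** its tip read 0.163 → 0.174 → 0.180 → 0.189 m. The reading after the fifth stroke was the same as after the fourth, so the pin had stopped rising. The networks read about 4 mm above the expected 0.185 m, which is within their error. The last wrist view shows the black band above the collar.
- **Pot and bystanders:** the knob reads 0.247 m, so it is up. The pot, owl, jar and cup were all within about 5 mm of where they started.
- **Failed checks:** the top camera did not report the owl and cup in the last look because the arm hid them; the scene camera saw both. The first wrist close-up had the pin's foot hidden, so I moved the arm once more to see it.

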